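# Find the hidden hex socket and tighten the side clamp

## Task

Take the square-handled hex key out of its stand and feel with it along the slot in the clamp's cover, pressing only lightly on the sprung strip below, until it drops fully into the recessed hex socket of the clamp screw. Turn the screw clockwise, regripping as often as you need, until it comes up against its stop and the jaw grips the steel block. Leave the key standing in the socket and let go.

Things in the scene. Friction and masses are not known exactly. Their poses are not given: they have to be found in the camera images.
- key_handle (a point): Centre of the loose hex key's handle: a black block 28 x 28 mm (x, y axes square to its faces), 28 mm tall, so it can be gripped in four ways a quarter turn apart. z points up along the key. A straight dark steel hex shank, 17 mm across flats, hangs 56 mm below the handle. About 0.12 kg. It starts upright in the stand, turned any way.
- key_tip (a point): Middle of the end face of the key's shank, 70 mm below the handle's centre; same axes. One pair of the shank's six flats faces along +-x (the others at 60 degree steps). The last 2 mm of the shank are reduced to 14.8 mm across flats as a lead-in.
- stand_hole (a point): Middle of the mouth of the round hole (22 mm wide, 26 mm deep) in the fixed grey plastic stand, a block 60 x 60 x 32 mm on the worktop; the key stands in it, its tip on the hole's floor 6 mm above the worktop.
- clamp: Fixed aluminium side clamp. Origin on the worktop directly below the centre of the slot in its cover; z up. Base plate 132 x 124 x 8 mm (x -40 to 92 mm). Housing 64 mm in x, 110 mm in y, its top 45 mm above the worktop. On its +x side stand the jaw, the steel block and a fence (x 73 to 86 mm), all lower than the housing.
- slot (a point): Centre of the slot in the housing's cover, at the cover's top face; axes as the clamp's. The slot runs along y, 60 mm long (y -30 to 30) and 28 mm wide (x -14 to 14), through the 12 mm thick cover, open to the flat strip 14 mm below the top.
- strip_rest (a point): Point on the slot's centre, level with the top of the flat steel strip at rest. Flush in the strip is the dark clamp screw, with a hex socket 17.8 mm across flats, 12 mm deep, no chamfer. The screw lies on the slot's middle line (x = 0 within 0.5 mm) but anywhere from y = -16 to +16 mm: where is not measured.
- strip (a joint): How far the spring-loaded strip (with the screw in it) is pressed down below its rest height, m: 0 at rest, end of travel at 0.008. It takes 1 to 2 N to start moving and 1.5 N more per mm. More than 0.007 strains it and spoils the job.
- screw (a joint): Angle of the clamp screw, rad, growing clockwise seen from above. Starts between 0 and 0.5; its stop is at 2.8. At angle 0 one pair of the socket's six flats faces along the clamp's +-x. It turns stiffly (about 0.1 N m, a little more at the end as the jaw pinches the block) and stays where it is left.
- gauge_piece: Loose steel block 24 x 37 x 25 mm standing on the clamp's base plate between the wide jaw bar and the fence, 3.5 mm of play between them; origin at the centre of its underside. The jaw bar (carried by the strip) advances 1.55 mm along the clamp's +x per radian of the screw, and pinches the block against the fence in the last 0.5 rad or so. The block stays where it stands and need not be handled.
Mind the look-alikes: they are no part of the job. Of the things like the part that bears key_handle, leave any that is yellow; of the rest the larger one is meant.

How it is judged:
On the way, in this order (a step that is already met when the one before it is completed fails the run):
1. the key's tip has been lifted out of the stand (height (world z) of key_tip above 0.038 m), for 0.1 s.
2. the key is down in the screw's hex socket (tip within 22 mm of the slot's centre, less than 23.5 mm above the clamp's underside while the strip is pressed by less than 4 mm) (horizontal distance between key_tip and slot below 0.022 m and z of key_tip in the frame of clamp below 0.0235 m and value of joint strip below 0.004 m), for 0.2 s.
3. with the key in the socket, the screw has been turned clockwise to within 0.15 rad of its stop (all of step 2 and value of joint screw above 2.65 rad), for 0.2 s.
At the end, for the whole second after the job is handed in: Screw angle above 2.65 (stop at 2.8); the steel block upright within 0.1 rad and pinched (over 5 N on the clamp); the key let go, upright within 0.2 rad, its tip below the slot (within 22 mm of its centre) and less than 23.5 mm above the clamp's underside with the strip pressed by less than 4 mm (all of step 3 and angle between key_tip's own z axis and vertical below 0.2 rad and contact force between gauge_piece and clamp above 5 N and angle between gauge_piece's own z axis and vertical below 0.1 rad); the robot touches nothing.
It fails at once if the strip is pressed down by more than 7 mm (value of joint strip above 0.007 m).
It also fails if it takes over 72 s, if anything falls off the work surface, if the arm or the gripper's body presses on something with over 40 N, if the wrist force passes 120 N, or if a joint passes its speed limit or range.

## Robot

A 6-joint arm with a two-finger parallel gripper is mounted at the origin on a cart in front of the work surface, level with it; the furniture and walls round the work are solid. World frame = base frame: x ahead of the robot, y to its left, z up, the work surface at z = 0. Lengths are in m, angles in rad, forces in N, time in s.
With the tool pointing down it reaches from about 0.4 to 0.825 m from the base axis. Payload 7 kg.
Tool frame: the origin (TCP) lies at the very end of the fingers, on their centre line; the grasp point (between the pads) lies 19 mm behind it; z points along the fingers, y is the line along which they close (so a half turn about z gives the same grasp; the last joint's range is limited). The gripper opens to 85 mm and grips with 20 to 120 N. Pads are 22 mm wide; open, the fingers measure 114 mm over their backs; the gripper's body (76 mm by 85 mm) begins 54 mm behind the grasp point. The pads swing forward as they close: fully open they stand 13 mm farther back than shut.
Start: joints at [-1.05, 0.359, 0.012, 0, -1.224, -0.288], TCP at [0.156, -0.657, 0.231] pointing down, gripper open.
Joint ranges: [-3.07, 3.07], [-1.43, 2.12], [-1.02, 1.25], [-3.03, 1.67], [-3.05, -0], [-3.03, 3.03]. Speed limits (rad/s): [2.39, 2.39, 3.01, 3.14, 3.14, 3.14].

## Interface

Orientations are given as a rotation vector (axis times angle).
In Python, from cell import observe, capture, camera_info, close_job, recognise gives the robot as it stands.
- The arm moves only by the tool move_arm, never from a script. Its argument "motion" is a list of rows, each an object with "rotation": the turn, a rotation vector about the tool's x, y, z in rad, a list of three; "travel": the shift along the tool's x, y, z in m, a list of three; "jaw": the opening, from 0 (shut) to 1 (fully open). A call has 1 to 10 rows; each row shifts and turns the commanded pose from where the row before left it, along the tool's axes as they then stand; what a row does not reach is not made up. A row lasts 1/12 s, in which the tool goes at most 41.7 mm and 7.16 degrees, less where a joint would pass 70% of its speed; a pose out of reach is approached as far as the arm can. A call with a gripper value outside its range is refused whole. The fingers move at their own pace and stop on an object; "force" is the grip in N (left out, the last holds). Time passes only in rows, so rows that do not move let the fingers close. It gives the time, the measured TCP pose, the force, the opening and the grip force at its end, in the units of the state.
- observe(): the state, without advancing time (a new reading comes with each control period).
- capture(name): name is "side" or "top" or "wrist"; returns the picture (480x640x3 uint8, blue, green, red); there is no depth.
- camera_info(name): a dict with "intrinsics" (3x3 intrinsics, pixels), "rvec" (rotation vector, rad) and "tvec" (3), from world to camera coordinates, as OpenCV has them; the wrist camera has in their place "hand_eye" (4x4, takes a point from camera to tool coordinates, whose origin is the TCP and whose axes are the flange's). Camera axes: x right, y down, z forward; pixel columns grow to the right and rows downward; lengths in m; the calibration is good to about 2 mm. A picture is of the moment at which its call begins: read the wrist's pose just before it. camera_info takes no time and is no camera call.
- close_job(): hands the job in; it is judged then, once.
Trained networks look in the newest picture that a camera, given by its name, has taken for a name from the list of things; names that differ only in an ending like _2 or _b are one class to them, and where a whole thing is asked for, a point or a joint stands for the part that bears it (a point fixed in the world has none). Each returns a list of dicts, best first, with "score" (0 to 1); they miss things now and then, are a little off and sometimes report something else, mostly with a low value. They report only what shows in the picture. A call takes as long as a camera call. They do not tell look-alikes from the thing itself.
- recognise(camera, target): "position" ([x, y, z] in m, in the coordinates of the camera as it stood for that picture, good to about 4 mm: the middle of the surface that is visible of it).
The state is a dict: "clock": time; "joint_positions": joint angles; "qd": joint speeds; "tau": joint torques, N m; "ee_pos": TCP position; "tcp_rot": TCP orientation; "force": force on the tool from outside, world axes, zero at the start; "ft_torque": the same for the moment, N m; "width": opening from 0.0 (shut) to 1.0 (fully open); "gripper_force": force on a finger pad.
Only numpy, scipy, OpenCV 4.12 (cv2) and the standard library are available. Lean on these libraries where they do the work, as an engineer would, in place of code of your own. Each camera call takes 0.05 s, during which the arm holds its last target. There are 200 camera calls.

## Working session

There is one attempt and no reset: what is moved stays moved. The work goes in short steps, Python scripts to look and compute and a tool call to move; the robot and the scene stay as the last step left them, time stands still between calls to the robot, and variables do not carry over. Pictures are saved under pics/ and viewed, at most 10 in all, crops included, and the job is handed in when it is done.

Besides the shell and the picture viewer there is one more tool, called after "Emit:" by a JSON object that holds its "method" and its "body", one argument or row to a line. move_arm: Moves the arm, as the interface text tells. Its arguments: {"type":"object","properties":{"motion":{"type":"array"},"force":{"type":"number"}},"required":["motion"]}

```bash
mkdir -p pics; ls; cat > h.py <<'E'
import numpy as np, cv2
from cell import *
R=lambda v: cv2.Rodrigues(np.array(v,float))[0]
def towORLD(): pass
def c2w(cam,p,st=None):
    ci=camera_info(cam); p=np.array(p)
    if 'hand_eye' in ci:
        st=st or observe(); T=np.array(ci['hand_eye']); q=T[:3,:3]@p+T[:3,3]
        return R(st['tcp_rot'])@q+np.array(st['ee_pos'])
    return R(ci['rvec']).T@(p-np.array(ci['tvec']).ravel())
def ray(cam,uv,z,st=None):
    K=np.array(camera_info(cam)['intrinsics']); d=np.linalg.inv(K)@[uv[0],uv[1],1]
    a=c2w(cam,[0,0,0],st); b=c2w(cam,d,st); return a+(b-a)*(z-a[2])/(b[2]-a[2])
def proj(cam,P,st=None):
    ci=camera_info(cam);K=np.array(ci['intrinsics'])
    if 'hand_eye' in ci:
        st=st or observe(); T=np.array(ci['hand_eye'])
        q=R(st['tcp_rot']).T@(np.array(P)-st['ee_pos']); p=T[:3,:3].T@(q-T[:3,3])
    else: p=R(ci['rvec'])@np.array(P)+np.array(ci['tvec']).ravel()
    p=K@p; return p[:2]/p[2]
E
python3 - <<'E'
from h import *
print(observe())
for c in ['top','side']:
    im=capture(c); cv2.imwrite(f'pics/{c}0.png',im)
    for t in ['key_handle','clamp','gauge_piece','stand_hole','slot']:
        try:
            for r in recognise(c,t)[:4]: print(c,t,round(r['score'],2),c2w(c,r['position']).round(3),proj(c,c2w(c,r['position'])).round())
        except Exception as e: print(t,e)
print(camera_info('wrist')['hand_eye'])
E
```

```text
pics
{'clock': 0.0, 'joint_positions': array([-1.04987799e+00,  3.59379130e-01,  1.10680425e-02, -3.47155556e-04,
       -1.22409737e+00, -2.88074833e-01]), 'qd': array([-0.00136514, -0.00141564, -0.00071613,  0.00166975, -0.00127784,
        0.00112573]), 'tau': array([-1.49509076e-03, -5.83320093e+01,  2.93407756e+01,  6.93678081e+00,
       -6.14297722e-03,  2.80118900e-05]), 'ee_pos': array([ 0.15560075, -0.65633019,  0.23037323]), 'tcp_rot': array([ 3.64700663e-01, -3.12001450e+00, -2.52947926e-03]), 'force': array([-0.54378476, -0.44616746, -0.21258412]), 'ft_torque': array([ 0.02109206, -0.03329931,  0.04836581]), 'gripper_force': 0.0, 'width': 1.0003140663168018}
top key_handle 0.93 [ 0.517 -0.245  0.08 ] [430. 246.]
top key_handle 0.89 [ 0.52  -0.149  0.09 ] [373. 243.]
top key_handle 0.22 [ 0.517 -0.15   0.032] [370. 246.]
top clamp 0.76 [0.544 0.128 0.036] [214. 230.]
top gauge_piece 0.52 [0.583 0.135 0.033] [210. 208.]
top gauge_piece 0.48 [0.527 0.131 0.028] [212. 240.]
top stand_hole 0.86 [ 0.515 -0.149  0.03 ] [369. 248.]
top stand_hole 0.5 [0.548 0.129 0.03 ] [214. 228.]
top slot 0.98 [0.548 0.127 0.032] [215. 228.]
side key_handle 0.76 [ 0.511 -0.259  0.069] [353. 331.]
side key_handle 0.63 [ 0.515 -0.169  0.078] [333. 283.]
side key_handle 0.62 [ 0.433 -0.128  0.042] [268. 298.]
side clamp 0.63 [0.53  0.093 0.029] [292. 222.]
side gauge_piece 0.82 [0.59  0.119 0.035] [318. 207.]
side stand_hole 0.56 [ 0.507 -0.172  0.035] [328. 310.]
side slot 0.76 [0.536 0.093 0.03 ] [295. 221.]
side slot 0.45 [ 0.517 -0.172  0.083] [335. 281.]
[[-1.08807951e-03 -9.49198676e-01 -3.14675530e-01  8.00275119e-02]
 [ 9.99998501e-01 -6.08914344e-04 -1.62102592e-03  2.48523615e-04]
 [ 1.34706521e-03 -3.14676822e-01  9.49197916e-01 -1.42574247e-01]
 [ 0.00000000e+00  0.00000000e+00  0.00000000e+00  1.00000000e+00]]
```

```bash
python3 - <<'E'
import cv2,numpy as np
a=cv2.imread('pics/top0.png')[150:350,140:500]; b=cv2.imread('pics/side0.png')[150:400,200:500]
cv2.imwrite('pics/v1.png',cv2.resize(a,(792,440),interpolation=cv2.INTER_CUBIC));cv2.imwrite('pics/v2.png',cv2.resize(b,(720,600),interpolation=cv2.INTER_CUBIC))
E
```

```text
(no output)
```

View pics/v1.png

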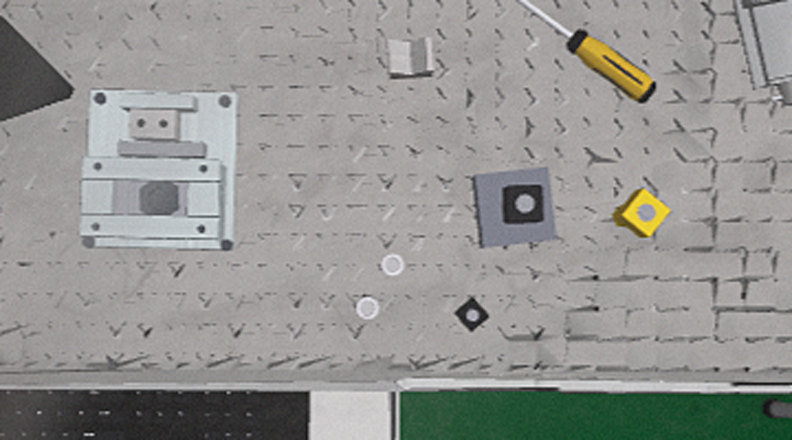

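View pics/v2.png

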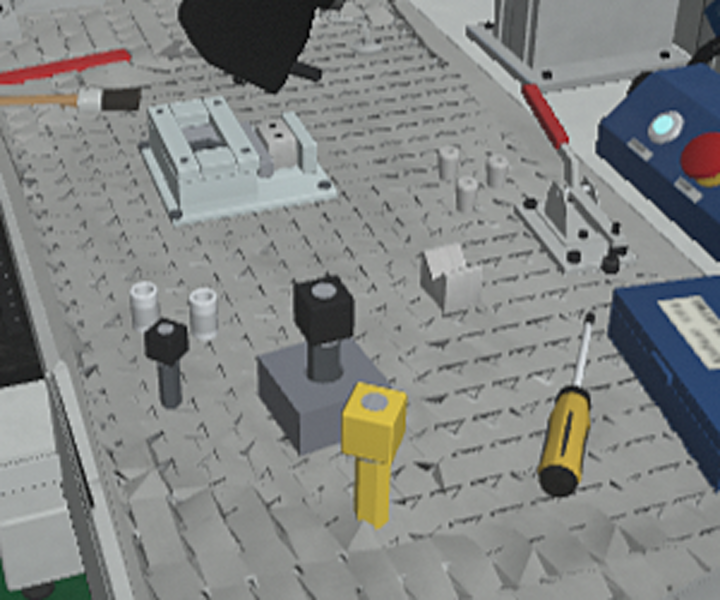

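The top picture (crop pixels divided by 2.2, plus the (140,150) offset) shows these candidates for the key:
- **Large black key** in the grey stand at about (378,242).
- **Yellow key** at (433,246), ruled out by its colour.
- **Small black key** at (354,293), ruled out by its size.

I choose the black key in the stand. The clamp is at about (212,228). Its dark screw shows in the slot, slightly to the image right of centre.

```bash
python3 - <<'E'
from h import *
im=cv2.imread('pics/top0.png')
g=im.max(axis=2); m=((g<60)*255).astype(np.uint8); m[:, :350]=0; m[:,400:]=0; m[:220]=0; m[270:]=0
c=max(cv2.findContours(m,0,2)[0],key=cv2.contourArea); r=cv2.minAreaRect(c); print(r)
b=np.array([ray('top',p,.09)[:2] for p in cv2.boxPoints(r)]);print(b.round(4),b.mean(0)); d=b[1]-b[0];print(np.degrees(np.arctan2(d[1],d[0])))
o=lambda u,v:(140+(u+.5)/2.2-.5,150+(v+.5)/2.2-.5)
for n,p,z in [('hTL',(81,157),.045),('hTR',(222,160),.045),('hBR',(222,238),.045),('hBL',(80,237),.045),('scr',(158,198),.031),('slL',(113,196),.045),('slR',(189,196),.045),('bTL',(90,90),.008),('bTR',(238,90),.008),('bBR',(236,248),.008)]: print(n,ray('top',o(*p),z).round(4))
print(camera_info('top')['tvec'],c2w('top',[0,0,0]))
E
```

```text
((377.5, 242.0), (16.0, 17.0), 90.0)
[[ 0.5352 -0.1421]
 [ 0.5354 -0.1705]
 [ 0.5088 -0.1705]
 [ 0.5085 -0.1422]] [ 0.5219868  -0.15632731]
-89.55725140619518
hTL [0.5584 0.1912 0.045 ]
hTR [0.5569 0.0788 0.045 ]
hBR [0.4946 0.0778 0.045 ]
hBL [0.4946 0.1905 0.045 ]
scr [0.5269 0.1322 0.031 ]
slL [0.5274 0.1651 0.045 ]
slR [0.5279 0.1046 0.045 ]
bTL [0.618  0.1955 0.008 ]
bTR [0.619 0.072 0.008]
bBR [0.4871 0.0716 0.008 ]
[-0.06305501  0.52908895  0.8878197 ] [ 0.47825353 -0.05447878  0.91675541]
```

Emit:
{"method": "move_arm", "body": {
  "motion": [
    {"rotation": [0, 0, 0], "travel": [-0.0235, 0.0201, 0.0015], "jaw": 1},
    {"rotation": [0, 0, 0], "travel": [-0.0235, 0.0201, 0.0015], "jaw": 1},
    {"rotation": [0, 0, 0], "travel": [-0.0235, 0.0201, 0.0015], "jaw": 1},
    {"rotation": [0, 0, 0], "travel": [-0.0235, 0.0201, 0.0015], "jaw": 1},
    {"rotation": [0, 0, 0], "travel": [-0.0235, 0.0201, 0.0015], "jaw": 1},
    {"rotation": [0, 0, 0], "travel": [-0.0235, 0.0201, 0.0015], "jaw": 1},
    {"rotation": [0, 0, 0], "travel": [-0.0235, 0.0201, 0.0015], "jaw": 1},
    {"rotation": [0, 0, 0], "travel": [-0.0235, 0.0201, 0.0015], "jaw": 1},
    {"rotation": [0, 0, 0], "travel": [-0.0235, 0.0201, 0.0015], "jaw": 1},
    {"rotation": [0, 0, 0], "travel": [-0.0235, 0.0201, 0.0015], "jaw": 1}
  ]
}}

```text
clock: 1.43
ee_pos: [0.3387, -0.4057, 0.2165]
tcp_rot: [-0.365, 3.12, -0.001]
force: [1.1, -0.6, -0.7]
width: 1.002
gripper_force: 0.0
```

Emit:
{"method": "move_arm", "body": {
  "motion": [
    {"rotation": [0, 0, 0], "travel": [-0.0235, 0.0201, 0.0015], "jaw": 1},
    {"rotation": [0, 0, 0], "travel": [-0.0235, 0.0201, 0.0015], "jaw": 1},
    {"rotation": [0, 0, 0], "travel": [-0.0235, 0.0201, 0.0015], "jaw": 1},
    {"rotation": [0, 0, 0], "travel": [-0.0235, 0.0201, 0.0015], "jaw": 1},
    {"rotation": [0, 0, 0], "travel": [-0.0235, 0.0201, 0.0015], "jaw": 1},
    {"rotation": [0, 0, 0], "travel": [-0.0235, 0.0201, 0.0015], "jaw": 1},
    {"rotation": [0, 0, 0], "travel": [-0.0235, 0.0201, 0.0015], "jaw": 1},
    {"rotation": [0, 0, 0], "travel": [-0.0235, 0.0201, 0.0015], "jaw": 1},
    {"rotation": [0, 0, 0], "travel": [-0.0235, 0.0201, 0.0015], "jaw": 1},
    {"rotation": [0, 0, 0], "travel": [-0.0235, 0.0201, 0.0015], "jaw": 1}
  ]
}}

```text
clock: 2.27
ee_pos: [0.5211, -0.1558, 0.2016]
tcp_rot: [-0.365, 3.12, -0.0]
force: [1.6, 0.4, -0.3]
width: 1.002
gripper_force: 0.0
```

Emit:
{"method": "move_arm", "body": {
  "motion": [
    {"rotation": [0, 0, -0.1212], "travel": [0, 0, 0], "jaw": 1},
    {"rotation": [0, 0, -0.1212], "travel": [0, 0, 0], "jaw": 1},
    {"rotation": [0, 0, -0.1212], "travel": [0, 0, 0], "jaw": 1},
    {"rotation": [0, 0, -0.1212], "travel": [0, 0, 0], "jaw": 1},
    {"rotation": [0, 0, -0.1212], "travel": [0, 0, 0], "jaw": 1},
    {"rotation": [0, 0, -0.1212], "travel": [0, 0, 0], "jaw": 1},
    {"rotation": [0, 0, -0.1212], "travel": [0, 0, 0], "jaw": 1},
    {"rotation": [0, 0, -0.1212], "travel": [0, 0, 0], "jaw": 1},
    {"rotation": [0, 0, -0.1212], "travel": [0, 0, 0], "jaw": 1},
    {"rotation": [0, 0, -0.1212], "travel": [0, 0, 0], "jaw": 1}
  ]
}}

```text
clock: 3.1
ee_pos: [0.5203, -0.1572, 0.2015]
tcp_rot: [-2.084, 2.35, -0.0]
force: [0.5, -0.2, 0.4]
width: 1.001
gripper_force: 0.0
```

```bash
python3 - <<'E'
from h import *
s=observe();print(s)
E
```

```text
{'clock': 3.1, 'joint_positions': array([ 6.72359885e-02,  1.65275449e-01, -3.22872209e-01,  1.41855150e-05,
       -1.08228438e+00, -1.87214019e-01]), 'qd': array([ 3.30139745e-05,  4.10876928e-04,  5.96646017e-04, -1.43480484e-03,
        4.36865588e-04,  1.44630988e+00]), 'tau': array([ 4.67113030e-03, -4.11423182e+01,  2.75775307e+01,  6.51862711e+00,
        7.20708285e-04, -2.40354560e+00]), 'ee_pos': array([ 0.52030524, -0.15720299,  0.20148038]), 'tcp_rot': array([-2.08408506e+00,  2.35041086e+00, -3.65548193e-04]), 'force': array([ 0.52795696, -0.16736251,  0.44304378]), 'ft_torque': array([-0.00170463, -0.01110677, -0.00508388]), 'gripper_force': 0.0, 'width': 1.0012643367235015}
```

Emit:
{"method": "move_arm", "body": {
  "motion": [
    {"rotation": [0, 0, -0.1212], "travel": [0, 0, 0], "jaw": 1},
    {"rotation": [0, 0, -0.1212], "travel": [0, 0, 0], "jaw": 1},
    {"rotation": [0, 0, -0.1212], "travel": [0, 0, 0], "jaw": 1},
    {"rotation": [0, 0, -0.1212], "travel": [0, 0, 0], "jaw": 1},
    {"rotation": [0, 0, -0.1212], "travel": [0, 0, 0], "jaw": 1},
    {"rotation": [0, 0, -0.1212], "travel": [0, 0, 0], "jaw": 1},
    {"rotation": [0, 0, -0.1212], "travel": [0, 0, 0], "jaw": 1},
    {"rotation": [0, 0, -0.1212], "travel": [0, 0, 0], "jaw": 1},
    {"rotation": [0, 0, -0.1212], "travel": [0, 0, 0], "jaw": 1},
    {"rotation": [0, 0, -0.1212], "travel": [0, 0, 0], "jaw": 1}
  ]
}}

```text
clock: 3.93
ee_pos: [0.5203, -0.1572, 0.2015]
tcp_rot: [-3.052, 0.745, -0.0]
force: [0.1, -0.1, -0.4]
width: 0.999
gripper_force: 0.0
```

Emit:
{"method": "move_arm", "body": {
  "motion": [
    {"rotation": [0, 0, -0.1212], "travel": [0, 0, 0], "jaw": 1},
    {"rotation": [0, 0, -0.1212], "travel": [0, 0, 0], "jaw": 1},
    {"rotation": [0, 0, -0.1212], "travel": [0, 0, 0], "jaw": 1},
    {"rotation": [0, 0, -0.1212], "travel": [0, 0, 0], "jaw": 1},
    {"rotation": [0, 0, 0], "travel": [0, 0, 0], "jaw": 1},
    {"rotation": [0, 0, 0], "travel": [0, 0, 0], "jaw": 1}
  ]
}}

```text
clock: 4.43
ee_pos: [0.5203, -0.1572, 0.2014]
tcp_rot: [-3.142, 0.006, -0.0]
force: [-0.0, -0.2, -0.3]
width: 0.998
gripper_force: 0.0
```

```bash
python3 - <<'E'
from h import *
s=observe();print(s['ee_pos'],s['tcp_rot'],s['joint_positions'].round(3),R(s['tcp_rot']).round(4))
im=capture('wrist'); cv2.imwrite('pics/w1.png',im)
for r in recognise('wrist','key_handle')[:3]: w=c2w('wrist',r['position'],s);print(r['score'],w,proj('wrist',w,s))
E
```

```text
[ 0.52027026 -0.15720243  0.20141704] [-3.14157714e+00  6.03154676e-03 -2.81950830e-04] [ 0.067  0.165 -0.323  0.    -1.082  1.5  ] [[ 1.0e+00 -3.8e-03  2.0e-04]
 [-3.8e-03 -1.0e+00  0.0e+00]
 [ 2.0e-04 -0.0e+00 -1.0e+00]]
0.95 [ 0.52573982 -0.16034164  0.08763669] [330.90386082 231.40286683]
0.7 [ 0.51788946 -0.24590487  0.08691889] [457.37392169 241.59638441]
0.58 [ 0.44002989 -0.12505244  0.05830513] [286.74833283 323.37292968]
```

View pics/w1.png

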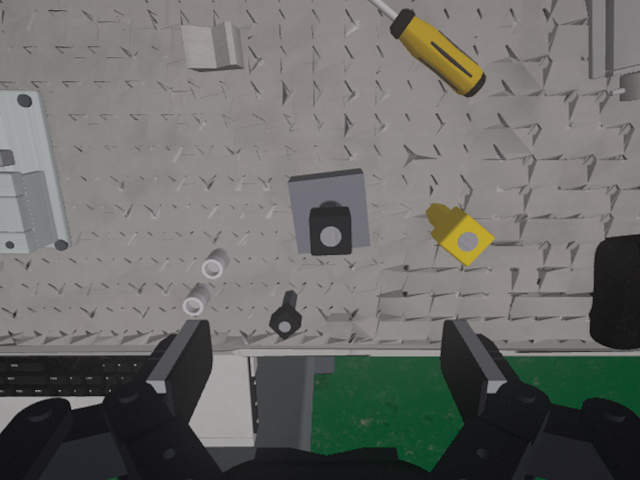

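The wrist picture shows the large black key in its stand, with the disc at (331,236). The yellow key is at (467,242) and the small black one at (285,325). That confirms the choice.

```bash
python3 - <<'E'
from h import *
s=observe(); im=cv2.imread('pics/w1.png'); g=im.max(axis=2)
c=g[195:270,295:365]; m=((c>110)*255).astype(np.uint8)
n,l,st,ce=cv2.connectedComponentsWithStats(m)
for i in range(1,n):
    if 100<st[i,4]<900: print(st[i],ce[i]+[295,195], ray('wrist',ce[i]+[295,195],.09,s))
e=cv2.resize(c,None,fx=8,fy=8,interpolation=cv2.INTER_CUBIC); cv2.imwrite('pics/w1c.png',np.clip(e.astype(float)*3,0,255).astype(np.uint8))
E
```

```text
[ 25  31  21  20 325] [330.19384615 236.01846154] [ 0.52325411 -0.15983461  0.09      ]
```

View pics/w1c.png

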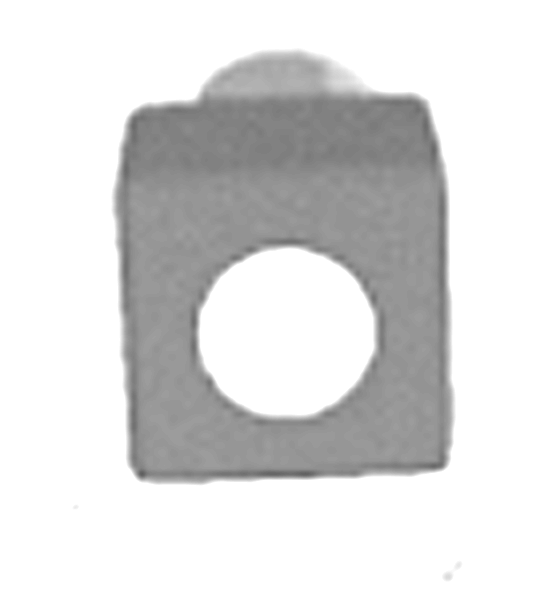

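Emit:
{"method": "move_arm", "body": {
  "motion": [
    {"rotation": [0, 0, -0.026], "travel": [0.0027, 0.0013, 0.0183], "jaw": 1},
    {"rotation": [0, 0, 0], "travel": [0, 0, 0.0183], "jaw": 1},
    {"rotation": [0, 0, 0], "travel": [0, 0, 0.0183], "jaw": 1},
    {"rotation": [0, 0, 0], "travel": [0, 0, 0.0183], "jaw": 1},
    {"rotation": [0, 0, 0], "travel": [0, 0, 0.0183], "jaw": 1},
    {"rotation": [0, 0, 0], "travel": [0, 0, 0.0183], "jaw": 1},
    {"rotation": [0, 0, 0], "travel": [0, 0, 0.0183], "jaw": 1},
    {"rotation": [0, 0, 0], "travel": [0, 0, 0.0183], "jaw": 1},
    {"rotation": [0, 0, 0], "travel": [0, 0, 0], "jaw": 1}
  ]
}}

```text
clock: 5.28
ee_pos: [0.5207, -0.1584, 0.0517]
tcp_rot: [-3.141, -0.035, 0.009]
force: [-0.7, 0.2, -0.9]
width: 1.002
gripper_force: 0.0
```

Emit:
{"method": "move_arm", "body": {
  "motion": [
    {"rotation": [0, 0, 0], "travel": [0, 0, 0], "jaw": 0.1},
    {"rotation": [0, 0, 0], "travel": [0, 0, 0], "jaw": 0.1},
    {"rotation": [0, 0, 0], "travel": [0, 0, 0], "jaw": 0.1},
    {"rotation": [0, 0, 0], "travel": [0, 0, 0], "jaw": 0.1},
    {"rotation": [0, 0, 0], "travel": [0, 0, 0], "jaw": 0.1},
    {"rotation": [0, 0, 0], "travel": [0, 0, 0], "jaw": 0.1},
    {"rotation": [0, 0, 0], "travel": [0, 0, 0], "jaw": 0.1},
    {"rotation": [0, 0, 0], "travel": [0, 0, 0], "jaw": 0.1}
  ],
  "force": 60
}}

```text
clock: 5.95
ee_pos: [0.5238, -0.1587, 0.056]
tcp_rot: [3.141, 0.041, 0.003]
force: [-0.7, -1.0, 6.8]
width: 0.316
gripper_force: 59.1
```

Emit:
{"method": "move_arm", "body": {
  "motion": [
    {"rotation": [0, 0, 0], "travel": [0, 0, -0.01], "jaw": 0.1},
    {"rotation": [0, 0, 0], "travel": [0, 0, -0.015], "jaw": 0.1},
    {"rotation": [0, 0, 0], "travel": [0, 0, -0.018], "jaw": 0.1},
    {"rotation": [0, 0, 0], "travel": [0, 0, -0.018], "jaw": 0.1},
    {"rotation": [0, 0, 0], "travel": [0, 0, -0.018], "jaw": 0.1},
    {"rotation": [0, 0, 0], "travel": [0, 0, -0.016], "jaw": 0.1},
    {"rotation": [0, 0, 0], "travel": [0, 0, 0], "jaw": 0.1},
    {"rotation": [0, 0, 0], "travel": [0, 0, 0], "jaw": 0.1}
  ]
}}

```text
clock: 6.62
ee_pos: [0.5233, -0.1583, 0.1511]
tcp_rot: [-3.141, -0.041, -0.003]
force: [-0.3, 0.2, -2.2]
width: 0.318
gripper_force: 59.6
```

Emit:
{"method": "move_arm", "body": {
  "motion": [
    {"rotation": [0, 0, 0], "travel": [-0.0056, -0.0295, 0], "jaw": 0.1},
    {"rotation": [0, 0, 0], "travel": [-0.0056, -0.0295, 0], "jaw": 0.1},
    {"rotation": [0, 0, 0], "travel": [-0.0056, -0.0295, 0], "jaw": 0.1},
    {"rotation": [0, 0, 0], "travel": [-0.0056, -0.0295, 0], "jaw": 0.1},
    {"rotation": [0, 0, 0], "travel": [-0.0056, -0.0295, 0], "jaw": 0.1},
    {"rotation": [0, 0, 0], "travel": [-0.0056, -0.0295, 0], "jaw": 0.1},
    {"rotation": [0, 0, 0], "travel": [-0.0056, -0.0295, 0], "jaw": 0.1},
    {"rotation": [0, 0, 0], "travel": [-0.0056, -0.0295, 0], "jaw": 0.1},
    {"rotation": [0, 0, 0], "travel": [-0.0056, -0.0295, 0], "jaw": 0.1},
    {"rotation": [0, 0, 0], "travel": [-0.0056, -0.0295, 0], "jaw": 0.1}
  ]
}}

```text
clock: 7.45
ee_pos: [0.458, 0.1359, 0.149]
tcp_rot: [3.141, 0.041, -0.003]
force: [0.2, 0.1, -1.6]
width: 0.316
gripper_force: 59.7
```

Emit:
{"method": "move_arm", "body": {
  "motion": [
    {"rotation": [0, 0, 0], "travel": [0, 0, 0], "jaw": 0.1},
    {"rotation": [0, 0, 0], "travel": [0, 0, 0], "jaw": 0.1},
    {"rotation": [0, 0, 0], "travel": [0, 0, 0], "jaw": 0.1}
  ]
}}

```text
clock: 7.7
ee_pos: [0.4586, 0.1346, 0.1492]
tcp_rot: [3.14, 0.042, -0.002]
force: [0.6, 0.2, -1.3]
width: 0.319
gripper_force: 59.7
```

```bash
python3 - <<'E'
from h import *
s=observe();print(s['ee_pos'],s['tcp_rot'],s['joint_positions'].round(3),s['force'],s['width'])
im=capture('wrist'); cv2.imwrite('pics/w2.png',im)
for t in ['slot','clamp','key_handle']:
  for r in recognise('wrist',t)[:2]: w=c2w('wrist',r['position'],s);print(t,r['score'],w,proj('wrist',w,s))
print(camera_info('wrist')['intrinsics'])
E
```

```text
[0.45862464 0.13464752 0.14916088] [ 3.14039885e+00  4.18769312e-02 -2.43911036e-03] [ 0.698  0.108 -0.525 -0.    -0.939  0.899] [ 0.55592934  0.20005489 -1.2689036 ] 0.31902393194597484
slot 0.68 [0.54961416 0.13034833 0.04178606] [337.39938417  94.5425512 ]
slot 0.61 [0.46584438 0.13380247 0.18413023] [330.43000288 360.74271569]
clamp 0.79 [0.54484175 0.13503122 0.04331778] [329.21080328 102.90172753]
key_handle 0.91 [0.46695142 0.13522545 0.18121942] [325.96949001 352.29436672]
[[399.53450937   0.         325.96949001]
 [  0.         399.53450937 243.81355705]
 [  0.           0.           1.        ]]
```

View pics/w2.png

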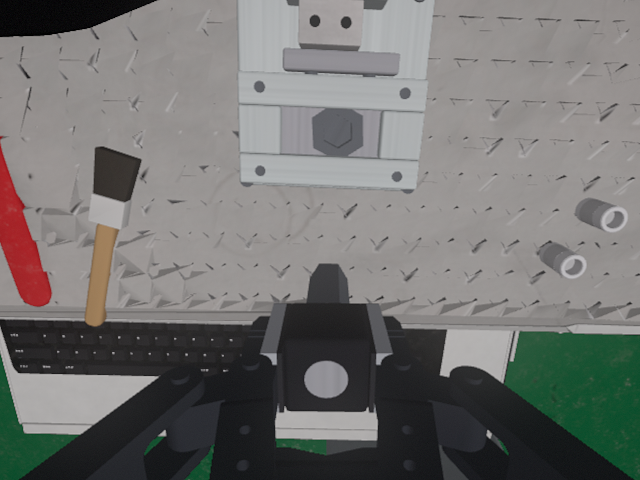

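```bash
python3 - <<'E'
from h import *
s=observe(); im=cv2.imread('pics/w2.png')
a=np.clip(im[60:200,232:436].astype(float)*1.3,0,255).astype(np.uint8); a=cv2.resize(a,(780,536),interpolation=cv2.INTER_CUBIC)
b=np.clip(im[255:325,285:375].astype(float)*3,0,255).astype(np.uint8); b=cv2.resize(b,None,fx=2.8,fy=2.8,interpolation=cv2.INTER_CUBIC)
a[:b.shape[0]*0+0]=0
cv2.imwrite('pics/w2a.png',a); cv2.imwrite('pics/w2b.png',cv2.resize(b,None,fx=2.5,fy=2.5))
for n,p,z in [('sl1',(281,106),.045),('sl2',(382,108),.045),('sl3',(380,158),.045),('sl4',(281,154),.045),('scr',(338,131),.031),('h1',(238,73),.045),('h2',(429,78),.045),('h3',(417,189),.045),('h4',(241,182),.045)]: print(n,ray('wrist',p,z,s).round(4))
E
```

```text
sl1 [0.5432 0.1624 0.045 ]
sl2 [0.5435 0.1033 0.045 ]
sl3 [0.5147 0.1026 0.045 ]
sl4 [0.5157 0.1628 0.045 ]
scr [0.5293 0.1282 0.031 ]
h1 [0.5605 0.1868 0.045 ]
h2 [0.5604 0.0775 0.045 ]
h3 [0.4963 0.0782 0.045 ]
h4 [0.4981 0.1877 0.045 ]
```

View pics/w2a.png

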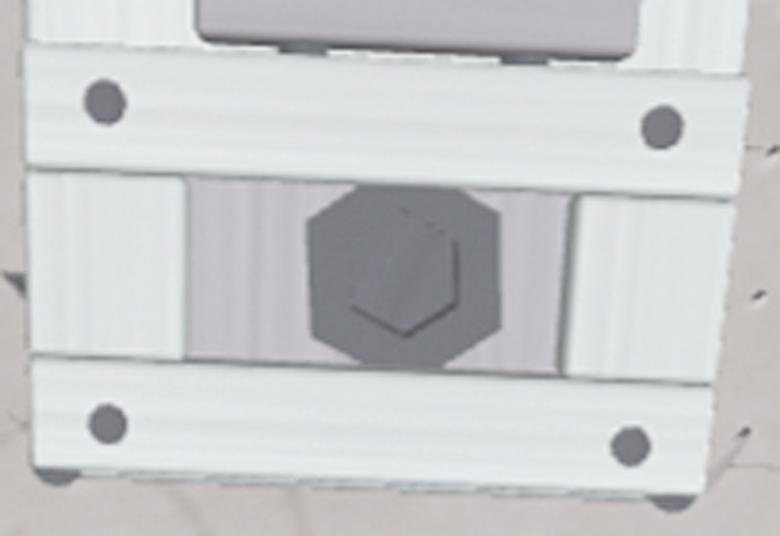

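View pics/w2b.png

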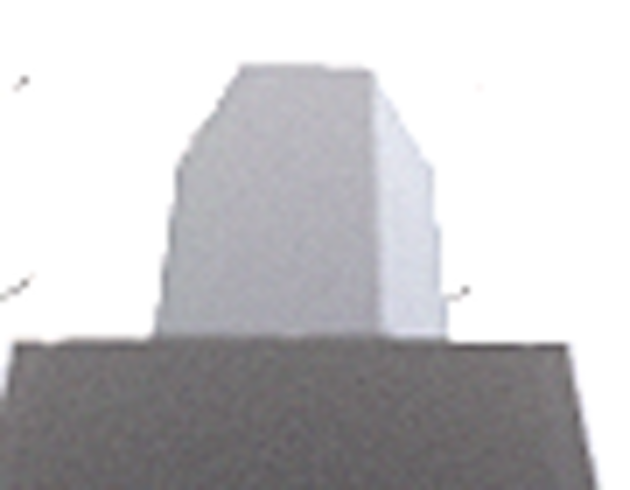

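The screw shows in the slot at about (338,131), and its hex socket has flats facing roughly ±y. The key's tip edge is at (329,265), with a flat facing the camera, so its handle x axis lies along tool x.

```bash
python3 - <<'E'
from h import *
s=observe(); z0=s['ee_pos'][2]; Rt=R(s['tcp_rot'])
f=lambda p,z:(Rt.T@(ray('wrist',p,z,s)-s['ee_pos'])).round(4)
print('tip edge',f((328.7,264.7),z0-.050),'disc',f((326,379),z0+.034))
print('yaw',np.arctan2(Rt[1,0],Rt[0,0]), 'tilt',Rt[:,2])
E
```

```text
tip edge [0.0064 0.0012 0.05  ] disc [-0.0004 -0.0003 -0.034 ]
yaw 0.024534020965319953 tilt [-5.20712832e-04 -3.19046286e-04 -9.99999814e-01]
```

Emit:
{"method": "move_arm", "body": {
  "motion": [
    {"rotation": [0, 0, 0], "travel": [0.0119, 0.0012, 0.0074], "jaw": 0.1},
    {"rotation": [0, 0, 0], "travel": [0.0119, 0.0012, 0.0074], "jaw": 0.1},
    {"rotation": [0, 0, 0], "travel": [0.0119, 0.0012, 0.0074], "jaw": 0.1},
    {"rotation": [0, 0, 0], "travel": [0.0119, 0.0012, 0.0074], "jaw": 0.1},
    {"rotation": [0, 0, 0], "travel": [0.0119, 0.0011, 0.0073], "jaw": 0.1},
    {"rotation": [0, 0, 0], "travel": [0.0119, 0.0011, 0.0073], "jaw": 0.1},
    {"rotation": [0, 0, 0.12], "travel": [0, 0, 0], "jaw": 0.1},
    {"rotation": [0, 0, 0.12], "travel": [0, 0, 0], "jaw": 0.1},
    {"rotation": [0, 0, 0.12], "travel": [0, 0, 0], "jaw": 0.1},
    {"rotation": [0, 0, 0.12], "travel": [0, 0, 0], "jaw": 0.1}
  ]
}}

```text
clock: 8.73
ee_pos: [0.531, 0.1288, 0.1054]
tcp_rot: [3.058, -0.719, -0.001]
force: [1.0, 0.3, -1.7]
width: 0.32
gripper_force: 59.8
```

Emit:
{"method": "move_arm", "body": {
  "motion": [
    {"rotation": [0, 0, 0], "travel": [0, 0, 0], "jaw": 0.1},
    {"rotation": [0, 0, 0], "travel": [0, 0, 0.005], "jaw": 0.1},
    {"rotation": [0, 0, 0], "travel": [0, 0, 0.006], "jaw": 0.1},
    {"rotation": [0, 0, 0], "travel": [0, 0, 0.006], "jaw": 0.1},
    {"rotation": [0, 0, 0], "travel": [0, 0, 0.003], "jaw": 0.1},
    {"rotation": [0, 0, 0], "travel": [0, 0, 0], "jaw": 0.1},
    {"rotation": [0, 0, 0], "travel": [0, 0, 0], "jaw": 0.1}
  ]
}}

```text
clock: 9.32
ee_pos: [0.5307, 0.1297, 0.0853]
tcp_rot: [3.061, -0.706, -0.001]
force: [0.6, -0.3, -2.3]
width: 0.324
gripper_force: 59.8
```

```bash
python3 - <<'E'
from h import *
s=observe();print(s)
im=capture('wrist'); cv2.imwrite('pics/w3.png',im)
E
```

```text
{'clock': 9.3167, 'joint_positions': array([ 5.98417832e-01,  2.91684301e-01, -4.59427356e-01,  5.85721633e-05,
       -8.20525392e-01,  5.19092775e-01]), 'qd': array([ 0.00162232, -0.00982063,  0.00928897,  0.00399735, -0.00282073,
       -0.00438833]), 'tau': array([-5.83007117e-02, -4.67392874e+01,  2.29254842e+01,  5.48827171e+00,
        2.75189703e-02,  1.97642884e-02]), 'ee_pos': array([0.53071611, 0.12969238, 0.08531267]), 'tcp_rot': array([ 3.06063426e+00, -7.05732989e-01, -8.46451651e-04]), 'force': array([ 0.62467627, -0.25958879, -2.28538535]), 'ft_torque': array([ 0.03151085,  0.02847862, -0.01878244]), 'gripper_force': 59.83510673046112, 'width': 0.3239498295793569}
```

View pics/w3.png

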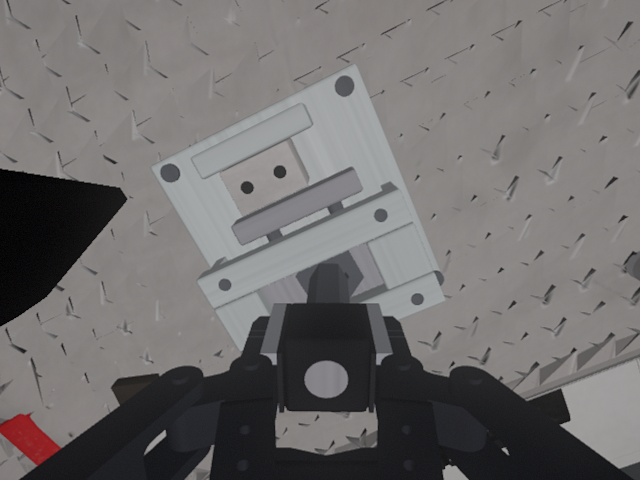

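The tip hangs inside the slot, over the dark screw at about (330,275). I'll go down gently.

Emit:
{"method": "move_arm", "body": {
  "motion": [
    {"rotation": [0, 0, 0], "travel": [0, 0, 0.001], "jaw": 0.1},
    {"rotation": [0, 0, 0], "travel": [0, 0, 0.001], "jaw": 0.1},
    {"rotation": [0, 0, 0], "travel": [0, 0, 0.001], "jaw": 0.1},
    {"rotation": [0, 0, 0], "travel": [0, 0, 0.001], "jaw": 0.1},
    {"rotation": [0, 0, 0], "travel": [0, 0, 0.001], "jaw": 0.1},
    {"rotation": [0, 0, 0], "travel": [0, 0, 0], "jaw": 0.1}
  ]
}}

```text
clock: 9.87
ee_pos: [0.5308, 0.1298, 0.0805]
tcp_rot: [3.061, -0.707, -0.0]
force: [-0.5, -0.2, -1.0]
width: 0.323
gripper_force: 59.8
```

Emit:
{"method": "move_arm", "body": {
  "motion": [
    {"rotation": [0, 0, 0], "travel": [0, 0, 0.001], "jaw": 0.1},
    {"rotation": [0, 0, 0], "travel": [0, 0, 0.001], "jaw": 0.1},
    {"rotation": [0, 0, 0], "travel": [0, 0, 0], "jaw": 0.1}
  ]
}}

```text
clock: 10.12
ee_pos: [0.5309, 0.1298, 0.0787]
tcp_rot: [3.061, -0.707, -0.0]
force: [-0.3, 0.3, 1.4]
width: 0.321
gripper_force: 60.0
```

Emit:
{"method": "move_arm", "body": {
  "motion": [
    {"rotation": [0, 0, 0], "travel": [-0.00022, -0.00045, 0], "jaw": 0.1},
    {"rotation": [0, 0, 0], "travel": [-0.00022, -0.00045, 0], "jaw": 0.1},
    {"rotation": [0, 0, 0], "travel": [-0.00022, -0.00045, 0], "jaw": 0.1},
    {"rotation": [0, 0, 0], "travel": [0, 0, 0], "jaw": 0.1}
  ]
}}

```text
clock: 10.45
ee_pos: [0.5305, 0.1307, 0.0786]
tcp_rot: [3.06, -0.707, -0.001]
force: [-0.6, -4.7, 0.7]
width: 0.316
gripper_force: 60.3
```

Emit:
{"method": "move_arm", "body": {
  "motion": [
    {"rotation": [0, 0, 0], "travel": [0.00044, 0.0009, 0], "jaw": 0.1},
    {"rotation": [0, 0, 0], "travel": [0.00044, 0.0009, 0], "jaw": 0.1},
    {"rotation": [0, 0, 0], "travel": [0.00044, 0.0009, 0], "jaw": 0.1},
    {"rotation": [0, 0, 0], "travel": [0, 0, 0], "jaw": 0.1}
  ]
}}

```text
clock: 10.78
ee_pos: [0.5311, 0.1293, 0.0788]
tcp_rot: [-3.059, 0.707, -0.001]
force: [-2.1, 4.5, 0.3]
width: 0.319
gripper_force: 59.9
```

Lateral force builds up on both sides, so the lead-in is caught in the socket. I'll recentre, press a little and turn to line it up.

Emit:
{"method": "move_arm", "body": {
  "motion": [
    {"rotation": [0, 0, 0], "travel": [-0.0011, -0.0011, 0], "jaw": 0.1},
    {"rotation": [0, 0, 0], "travel": [0, 0, 0.001], "jaw": 0.1},
    {"rotation": [0, 0, 0], "travel": [0, 0, 0.001], "jaw": 0.1},
    {"rotation": [0, 0, 0], "travel": [0, 0, 0], "jaw": 0.1}
  ]
}}

```text
clock: 11.12
ee_pos: [0.5308, 0.13, 0.0769]
tcp_rot: [-3.061, 0.706, -0.001]
force: [-0.3, -0.3, 3.2]
width: 0.317
gripper_force: 60.5
```

Emit:
{"method": "move_arm", "body": {
  "motion": [
    {"rotation": [0, 0, 0.03], "travel": [0, 0, 0], "jaw": 0.1},
    {"rotation": [0, 0, 0.03], "travel": [0, 0, 0], "jaw": 0.1},
    {"rotation": [0, 0, 0], "travel": [0, 0, 0], "jaw": 0.1}
  ]
}}

```text
clock: 11.37
ee_pos: [0.5307, 0.13, 0.0769]
tcp_rot: [-3.037, 0.8, -0.001]
force: [-0.5, 0.9, 3.0]
width: 0.315
gripper_force: 60.5
```

Emit:
{"method": "move_arm", "body": {
  "motion": [
    {"rotation": [0, 0, 0], "travel": [0.0006, -0.0003, -0.0005], "jaw": 0.1},
    {"rotation": [0, 0, 0], "travel": [0.0006, -0.0003, 0], "jaw": 0.1},
    {"rotation": [0, 0, 0], "travel": [0, 0, 0], "jaw": 0.1},
    {"rotation": [0, 0, 0], "travel": [0, 0, 0], "jaw": 0.1}
  ]
}}

```text
clock: 11.7
ee_pos: [0.5312, 0.1297, 0.077]
tcp_rot: [3.038, -0.798, -0.001]
force: [-3.7, 2.7, 3.2]
width: 0.325
gripper_force: 60.4
```

Emit:
{"method": "move_arm", "body": {
  "motion": [
    {"rotation": [0, 0, 0], "travel": [-0.0012, 0.0006, 0], "jaw": 0.1},
    {"rotation": [0, 0, 0], "travel": [-0.0012, 0.0006, 0], "jaw": 0.1},
    {"rotation": [0, 0, 0], "travel": [0, 0, 0], "jaw": 0.1},
    {"rotation": [0, 0, 0], "travel": [0, 0, 0], "jaw": 0.1}
  ]
}}

```text
clock: 12.03
ee_pos: [0.5299, 0.1301, 0.0776]
tcp_rot: [-3.038, 0.798, -0.002]
force: [1.4, 0.5, 2.8]
width: 0.319
gripper_force: 60.3
```

Emit:
{"method": "move_arm", "body": {
  "motion": [
    {"rotation": [0, 0, 0], "travel": [0.00094, -0.00057, 0.0005], "jaw": 0.1},
    {"rotation": [0, 0, -0.03], "travel": [0, 0, 0.0005], "jaw": 0.1},
    {"rotation": [0, 0, -0.03], "travel": [0, 0, 0], "jaw": 0.1},
    {"rotation": [0, 0, 0], "travel": [0, 0, 0], "jaw": 0.1}
  ]
}}

```text
clock: 12.37
ee_pos: [0.5302, 0.1298, 0.0763]
tcp_rot: [3.061, -0.705, 0.0]
force: [-0.0, -0.4, 3.2]
width: 0.319
gripper_force: 60.5
```

Emit:
{"method": "move_arm", "body": {
  "motion": [
    {"rotation": [0, 0, -0.03], "travel": [0, 0, 0], "jaw": 0.1},
    {"rotation": [0, 0, -0.03], "travel": [0, 0, 0], "jaw": 0.1},
    {"rotation": [0, 0, 0], "travel": [0, 0, 0], "jaw": 0.1}
  ]
}}

```text
clock: 12.62
ee_pos: [0.5301, 0.1297, 0.0762]
tcp_rot: [3.081, -0.614, -0.0]
force: [0.4, -0.4, 3.3]
width: 0.319
gripper_force: 60.5
```

Emit:
{"method": "move_arm", "body": {
  "motion": [
    {"rotation": [0, 0, -0.03], "travel": [0, 0, 0], "jaw": 0.1},
    {"rotation": [0, 0, -0.03], "travel": [0, 0, 0], "jaw": 0.1},
    {"rotation": [0, 0, 0], "travel": [0, 0, 0], "jaw": 0.1}
  ]
}}

```text
clock: 12.87
ee_pos: [0.53, 0.1297, 0.0762]
tcp_rot: [3.097, -0.523, -0.0]
force: [-0.8, -0.6, 3.8]
width: 0.321
gripper_force: 60.5
```

Emit:
{"method": "move_arm", "body": {
  "motion": [
    {"rotation": [0, 0, 0.03], "travel": [0.0004, -0.00045, 0], "jaw": 0.1},
    {"rotation": [0, 0, 0.03], "travel": [0, 0, 0], "jaw": 0.1},
    {"rotation": [0, 0, 0.03], "travel": [0, 0, 0], "jaw": 0.1},
    {"rotation": [0, 0, 0.03], "travel": [0, 0, 0], "jaw": 0.1},
    {"rotation": [0, 0, 0], "travel": [0, 0, 0], "jaw": 0.1}
  ]
}}

```text
clock: 13.28
ee_pos: [0.5305, 0.1301, 0.0762]
tcp_rot: [3.06, -0.712, -0.001]
force: [-2.4, -0.5, 4.5]
width: 0.318
gripper_force: 60.7
```

Emit:
{"method": "move_arm", "body": {
  "motion": [
    {"rotation": [0, 0, 0.03], "travel": [0, 0, 0], "jaw": 0.1},
    {"rotation": [0, 0, 0.03], "travel": [0, 0, 0], "jaw": 0.1},
    {"rotation": [0, 0, 0.03], "travel": [0, 0, 0], "jaw": 0.1},
    {"rotation": [0, 0, 0], "travel": [0, 0, 0], "jaw": 0.1}
  ]
}}

```text
clock: 13.62
ee_pos: [0.5305, 0.1302, 0.0762]
tcp_rot: [3.025, -0.847, -0.0]
force: [-1.3, 0.5, 5.0]
width: 0.321
gripper_force: 60.6
```

Emit:
{"method": "move_arm", "body": {
  "motion": [
    {"rotation": [0, 0, 0.03], "travel": [0, 0, 0], "jaw": 0.1},
    {"rotation": [0, 0, 0.03], "travel": [0, 0, 0], "jaw": 0.1},
    {"rotation": [0, 0, 0.03], "travel": [0, 0, 0], "jaw": 0.1},
    {"rotation": [0, 0, 0], "travel": [0, 0, 0], "jaw": 0.1}
  ]
}}

```text
clock: 13.95
ee_pos: [0.5302, 0.1301, 0.0761]
tcp_rot: [2.984, -0.98, -0.001]
force: [-2.1, 1.8, 4.6]
width: 0.323
gripper_force: 60.6
```

Emit:
{"method": "move_arm", "body": {
  "motion": [
    {"rotation": [0, 0, -0.06], "travel": [0, 0, 0], "jaw": 0.1},
    {"rotation": [0, 0, -0.06], "travel": [0, 0, -0.0005], "jaw": 0.1},
    {"rotation": [0, 0, -0.055], "travel": [0, 0, 0], "jaw": 0.1},
    {"rotation": [0, 0, 0], "travel": [-0.00036, 0.00018, 0], "jaw": 0.1},
    {"rotation": [0, 0, 0], "travel": [0, 0, 0], "jaw": 0.1},
    {"rotation": [0, 0, 0], "travel": [0, 0, 0], "jaw": 0.1}
  ]
}}

```text
clock: 14.45
ee_pos: [0.5305, 0.1301, 0.0768]
tcp_rot: [-3.059, 0.716, -0.001]
force: [0.1, -1.4, 2.4]
width: 0.319
gripper_force: 60.5
```

```bash
python3 - <<'E'
from h import *
s=observe();print(s['ee_pos'],s['tcp_rot'],s['force'],s['ft_torque'])
E
```

```text
[0.53051481 0.13012676 0.07677841] [-3.05874584e+00  7.16392575e-01 -6.53160335e-04] [ 0.09859947 -1.38118729  2.39933508] [-0.48417432 -0.3806964  -0.02923156]
```

Emit:
{"method": "move_arm", "body": {
  "motion": [
    {"rotation": [0, 0, 0], "travel": [0.0004, 0, 0], "jaw": 0.1},
    {"rotation": [0, 0, 0], "travel": [0, 0.0004, 0], "jaw": 0.1},
    {"rotation": [0, 0, 0], "travel": [-0.0004, 0, 0], "jaw": 0.1},
    {"rotation": [0, 0, 0], "travel": [-0.0004, 0, 0], "jaw": 0.1},
    {"rotation": [0, 0, 0], "travel": [0, -0.0004, 0], "jaw": 0.1},
    {"rotation": [0, 0, 0], "travel": [0, -0.0004, 0], "jaw": 0.1},
    {"rotation": [0, 0, 0], "travel": [0.0004, 0, 0], "jaw": 0.1},
    {"rotation": [0, 0, 0], "travel": [0.0004, 0, 0], "jaw": 0.1},
    {"rotation": [0, 0, 0], "travel": [-0.0004, 0.0004, 0], "jaw": 0.1},
    {"rotation": [0, 0, 0], "travel": [0, 0, 0], "jaw": 0.1}
  ]
}}

```text
clock: 15.28
ee_pos: [0.5303, 0.1303, 0.0767]
tcp_rot: [-3.059, 0.715, -0.0]
force: [0.5, -0.6, 4.2]
width: 0.32
gripper_force: 60.5
```

```bash
python3 - <<'E'
from h import *
s=observe();print(s['ee_pos'],s['tcp_rot'],s['force'],s['ft_torque'])
E
```

```text
[0.5302805  0.13029053 0.07673126] [-3.05895817e+00  7.14643965e-01 -1.57861010e-04] [ 0.45322888 -0.63034031  4.19270673] [-0.20522152 -0.39005876  0.01244168]
```

Emit:
{"method": "move_arm", "body": {
  "motion": [
    {"rotation": [0, 0, -0.03], "travel": [-0.0005, -0.0005, 0], "jaw": 0.1},
    {"rotation": [0, 0, 0.03], "travel": [0, 0, 0], "jaw": 0.1},
    {"rotation": [0, 0, 0.03], "travel": [0, 0, 0], "jaw": 0.1},
    {"rotation": [0, 0, -0.03], "travel": [0, 0, 0], "jaw": 0.1}
  ]
}}

```text
clock: 15.62
ee_pos: [0.5299, 0.1309, 0.0767]
tcp_rot: [3.058, -0.718, -0.0]
force: [0.7, -0.5, 3.9]
width: 0.323
gripper_force: 60.5
```

```bash
python3 - <<'E'
from h import *
s=observe();print(s['ee_pos'],s['tcp_rot'],s['force'],s['ft_torque'])
E
```

```text
[0.52990093 0.13090202 0.07666165] [ 3.05840444e+00 -7.18154900e-01 -3.05273689e-04] [ 0.70638931 -0.5061568   3.94418897] [-0.3200972  -0.3292228  -0.06836913]
```

Emit:
{"method": "move_arm", "body": {
  "motion": [
    {"rotation": [0, 0, -0.03], "travel": [0.001, 0.001, 0], "jaw": 0.1},
    {"rotation": [0, 0, 0.03], "travel": [0, 0, 0], "jaw": 0.1},
    {"rotation": [0, 0, 0.03], "travel": [0, 0, 0], "jaw": 0.1},
    {"rotation": [0, 0, -0.03], "travel": [0, 0, 0], "jaw": 0.1}
  ]
}}

```text
clock: 15.95
ee_pos: [0.5303, 0.1298, 0.0767]
tcp_rot: [-3.058, 0.718, 0.0]
force: [0.1, 0.7, 3.2]
width: 0.324
gripper_force: 60.4
```

```bash
python3 - <<'E'
from h import *
s=observe();print(s['ee_pos'],s['tcp_rot'],s['force'],s['ft_torque'])
E
```

```text
[0.53033502 0.12983714 0.07665664] [-3.05794243e+00  7.18165703e-01  3.51688706e-04] [0.08497186 0.66191831 3.23227001] [ 0.19201735 -0.04838032  0.01174939]
```

Emit:
{"method": "move_arm", "body": {
  "motion": [
    {"rotation": [0, 0, 0], "travel": [0, -0.00045, 0], "jaw": 0.1},
    {"rotation": [0, 0, -0.04], "travel": [0, 0, 0], "jaw": 0.1},
    {"rotation": [0, 0, -0.04], "travel": [0, 0, 0], "jaw": 0.1},
    {"rotation": [0, 0, -0.04], "travel": [0, 0, 0], "jaw": 0.1},
    {"rotation": [0, 0, -0.04], "travel": [0, 0, 0], "jaw": 0.1},
    {"rotation": [0, 0, -0.04], "travel": [0, 0, 0], "jaw": 0.1},
    {"rotation": [0, 0, -0.04], "travel": [0, 0, 0], "jaw": 0.1},
    {"rotation": [0, 0, 0], "travel": [0, 0, 0], "jaw": 0.1}
  ]
}}

```text
clock: 16.62
ee_pos: [0.5299, 0.1296, 0.0764]
tcp_rot: [3.122, -0.342, -0.002]
force: [-1.4, -0.8, 3.6]
width: 0.321
gripper_force: 60.5
```

Emit:
{"method": "move_arm", "body": {
  "motion": [
    {"rotation": [0, 0, -0.04], "travel": [0, 0, 0], "jaw": 0.1},
    {"rotation": [0, 0, -0.04], "travel": [0, 0, 0], "jaw": 0.1},
    {"rotation": [0, 0, -0.04], "travel": [0, 0, 0], "jaw": 0.1},
    {"rotation": [0, 0, -0.04], "travel": [0, 0, 0], "jaw": 0.1},
    {"rotation": [0, 0, -0.04], "travel": [0, 0, 0], "jaw": 0.1},
    {"rotation": [0, 0, -0.04], "travel": [0, 0, 0], "jaw": 0.1},
    {"rotation": [0, 0, 0], "travel": [0, 0, 0], "jaw": 0.1}
  ]
}}

```text
clock: 17.2
ee_pos: [0.5296, 0.1297, 0.0763]
tcp_rot: [3.141, 0.033, -0.003]
force: [-3.1, 0.8, 2.8]
width: 0.318
gripper_force: 60.5
```

```bash
python3 - <<'E'
from h import *
s=observe();print(s['ee_pos'],s['tcp_rot'],s['force'],s['ft_torque'])
im=capture('side'); c=im[195:245,255:335]; cv2.imwrite('pics/s1.png',cv2.resize(c,None,fx=9,fy=9,interpolation=cv2.INTER_CUBIC))
E
```

```text
[0.5296189  0.12968718 0.07627684] [ 3.14097229e+00  3.25612260e-02 -3.02561933e-03] [-3.0667429   0.79359832  2.84319418] [ 0.21077221  1.43507306 -0.02945599]
```

View pics/s1.png

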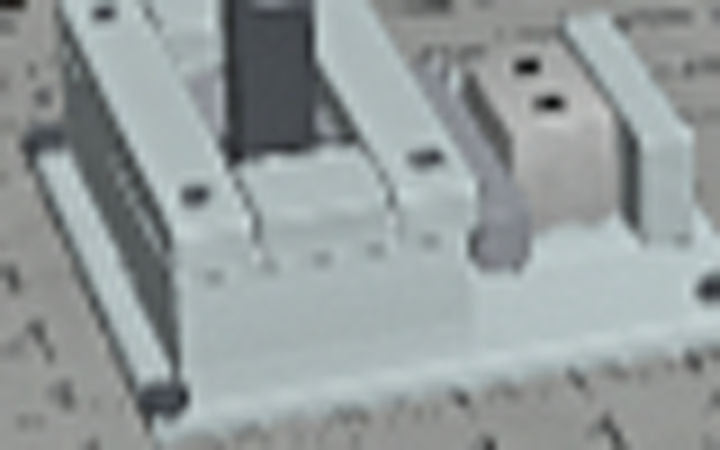

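Emit:
{"method": "move_arm", "body": {
  "motion": [
    {"rotation": [0, 0, 0], "travel": [-0.0007, 0, 0], "jaw": 0.1},
    {"rotation": [0, 0, 0], "travel": [0, 0, 0], "jaw": 0.1},
    {"rotation": [0, 0, 0], "travel": [0, 0, 0], "jaw": 0.1}
  ]
}}

```text
clock: 17.5
ee_pos: [0.5296, 0.1297, 0.0765]
tcp_rot: [3.141, 0.031, -0.001]
force: [-3.5, 0.8, 3.2]
width: 0.319
gripper_force: 60.4
```

```bash
python3 - <<'E'
from h import *
s=observe();print(s['ee_pos'],s['tcp_rot'],s['force'],s['ft_torque'])
E
```

```text
[0.52957839 0.12969848 0.07652756] [ 3.14112211e+00  3.11711177e-02 -1.16181839e-03] [-3.52331718  0.80450253  3.22128076] [ 0.00341724  1.3943789  -0.04009068]
```

Emit:
{"method": "move_arm", "body": {
  "motion": [
    {"rotation": [0, 0, 0], "travel": [-0.0007, 0, 0], "jaw": 0.1},
    {"rotation": [0, 0, 0], "travel": [-0.0007, 0, 0], "jaw": 0.1},
    {"rotation": [0, 0, 0], "travel": [0, 0, 0], "jaw": 0.1},
    {"rotation": [0, 0, 0], "travel": [0, 0, 0], "jaw": 0.1}
  ]
}}

```text
clock: 17.83
ee_pos: [0.5291, 0.1299, 0.0769]
tcp_rot: [-3.141, -0.033, -0.001]
force: [0.6, -1.6, 3.2]
width: 0.321
gripper_force: 60.4
```

```bash
python3 - <<'E'
from h import *
s=observe();print(s['ee_pos'],s['tcp_rot'],s['force'],s['ft_torque'])
E
```

```text
[0.52905178 0.12985747 0.07690276] [-3.14133181e+00 -3.30015671e-02 -1.31848861e-03] [ 0.60924249 -1.57450534  3.20345323] [-0.72610072 -0.04768122 -0.02913247]
```

Emit:
{"method": "move_arm", "body": {
  "motion": [
    {"rotation": [0, 0, 0], "travel": [-0.0006, 0, 0], "jaw": 0.1},
    {"rotation": [0, 0, 0], "travel": [-0.0006, 0, 0], "jaw": 0.1},
    {"rotation": [0, 0, 0], "travel": [0, 0, 0], "jaw": 0.1},
    {"rotation": [0, 0, 0], "travel": [0, 0, 0], "jaw": 0.1}
  ]
}}

```text
clock: 18.17
ee_pos: [0.5281, 0.1302, 0.077]
tcp_rot: [-3.141, -0.033, -0.002]
force: [1.9, -0.3, 2.2]
width: 0.316
gripper_force: 60.5
```

```bash
python3 - <<'E'
from h import *
s=observe();print(s['ee_pos'],s['tcp_rot'],s['force'],s['ft_torque'])
E
```

```text
[0.52805415 0.13023529 0.07700468] [-3.14074523e+00 -3.33046522e-02 -2.06673038e-03] [ 1.92957474 -0.30251318  2.17041021] [-0.24161123 -1.02692062 -0.01884473]
```

Emit:
{"method": "move_arm", "body": {
  "motion": [
    {"rotation": [0, 0, 0], "travel": [0.0006, 0.0006, 0], "jaw": 0.1},
    {"rotation": [0, 0, 0], "travel": [0, 0.0006, 0], "jaw": 0.1},
    {"rotation": [0, 0, 0], "travel": [0, 0, 0], "jaw": 0.1},
    {"rotation": [0, 0, 0], "travel": [0, 0, 0], "jaw": 0.1}
  ]
}}

```text
clock: 18.5
ee_pos: [0.5284, 0.1294, 0.0769]
tcp_rot: [-3.14, -0.033, -0.001]
force: [0.8, 5.0, 3.4]
width: 0.32
gripper_force: 60.2
```

```bash
python3 - <<'E'
from h import *
s=observe();print(s['ee_pos'],s['tcp_rot'],s['force'],s['ft_torque'])
E
```

```text
[0.52838151 0.1293995  0.07686592] [-3.14031603e+00 -3.31311287e-02 -1.40596981e-03] [0.81900972 5.03599037 3.40029778] [ 2.00354323 -0.27915953 -0.03611287]
```

Emit:
{"method": "move_arm", "body": {
  "motion": [
    {"rotation": [0, 0, 0], "travel": [0, 0, -0.002], "jaw": 0.1},
    {"rotation": [0, 0, 0], "travel": [0.0022, -0.0015, -0.001], "jaw": 0.1},
    {"rotation": [0, 0, 0.12], "travel": [0, 0, 0], "jaw": 0.1},
    {"rotation": [0, 0, 0.12], "travel": [0, 0, 0], "jaw": 0.1},
    {"rotation": [0, 0, 0.12], "travel": [0, 0, 0], "jaw": 0.1},
    {"rotation": [0, 0, 0.12], "travel": [0, 0, 0], "jaw": 0.1},
    {"rotation": [0, 0, 0], "travel": [0, 0, 0], "jaw": 0.1},
    {"rotation": [0, 0, 0], "travel": [0, 0, 0], "jaw": 0.1}
  ]
}}

```text
clock: 19.17
ee_pos: [0.5292, 0.1294, 0.079]
tcp_rot: [3.059, -0.709, -0.003]
force: [-0.0, -0.4, -1.4]
width: 0.319
gripper_force: 59.9
```

```bash
python3 - <<'E'
from h import *
s=observe();print(s['ee_pos'],s['tcp_rot'],s['force'],s['ft_torque'])
E
```

```text
[0.52920459 0.12935167 0.07901804] [ 3.05853426e+00 -7.09147922e-01 -2.96866778e-03] [-0.03315206 -0.39514102 -1.41253544] [ 0.03891451  0.00695603 -0.04243446]
```

Emit:
{"method": "move_arm", "body": {
  "motion": [
    {"rotation": [0, 0, 0], "travel": [0, 0, 0.001], "jaw": 0.1},
    {"rotation": [0, 0, 0], "travel": [0, 0, 0.001], "jaw": 0.1},
    {"rotation": [0, 0, 0], "travel": [0, 0, 0], "jaw": 0.1},
    {"rotation": [0, 0, 0], "travel": [0, 0, 0], "jaw": 0.1}
  ]
}}

```text
clock: 19.5
ee_pos: [0.5296, 0.1298, 0.0773]
tcp_rot: [3.059, -0.713, -0.002]
force: [-0.5, -1.2, -2.0]
width: 0.322
gripper_force: 59.8
```

```bash
python3 - <<'E'
from h import *
s=observe();print(s['ee_pos'],s['tcp_rot'],s['force'],s['ft_torque'])
E
```

```text
[0.52962897 0.12982936 0.07733576] [ 3.05867360e+00 -7.13015395e-01 -1.57905972e-03] [-0.50916616 -1.24295614 -1.95861419] [-0.25854306  0.3398245   0.00613221]
```

Emit:
{"method": "move_arm", "body": {
  "motion": [
    {"rotation": [0, 0, 0], "travel": [-0.00044, -0.0009, 0], "jaw": 0.1},
    {"rotation": [0, 0, 0], "travel": [-0.00044, -0.0009, 0], "jaw": 0.1},
    {"rotation": [0, 0, 0], "travel": [-0.00044, -0.0009, 0], "jaw": 0.1},
    {"rotation": [0, 0, 0], "travel": [0, 0, 0], "jaw": 0.1},
    {"rotation": [0, 0, 0], "travel": [0, 0, 0], "jaw": 0.1}
  ]
}}

```text
clock: 19.92
ee_pos: [0.5292, 0.1311, 0.0774]
tcp_rot: [3.056, -0.713, -0.003]
force: [0.2, -8.8, -0.0]
width: 0.316
gripper_force: 61.0
```

```bash
python3 - <<'E'
from h import *
s=observe();print(s['ee_pos'],s['tcp_rot'],s['force'],s['ft_torque'])
E
```

```text
[0.52921651 0.1310979  0.07738126] [ 3.05552793e+00 -7.13148354e-01 -2.59423656e-03] [ 0.19806717 -8.7958646  -0.03945605] [-3.87237347 -0.2168974  -0.0476788 ]
```

Emit:
{"method": "move_arm", "body": {
  "motion": [
    {"rotation": [0, 0, 0], "travel": [0.0006, 0.0015, 0], "jaw": 0.1},
    {"rotation": [0, 0, 0], "travel": [0.0006, 0.0015, 0], "jaw": 0.1},
    {"rotation": [0, 0, 0], "travel": [0, 0, 0.001], "jaw": 0.1},
    {"rotation": [0, 0, 0], "travel": [0, 0, 0.001], "jaw": 0.1},
    {"rotation": [0, 0, 0], "travel": [0, 0, 0], "jaw": 0.1}
  ]
}}

```text
clock: 20.33
ee_pos: [0.5296, 0.1299, 0.0755]
tcp_rot: [3.059, -0.714, -0.001]
force: [-1.6, -1.9, 0.9]
width: 0.32
gripper_force: 60.4
```

```bash
python3 - <<'E'
from h import *
s=observe();print(s['ee_pos'],s['tcp_rot'],s['force'],s['ft_torque'])
E
```

```text
[0.52964566 0.12994512 0.07553446] [ 3.05890033e+00 -7.14397103e-01 -7.50432892e-04] [-1.56412198 -1.912897    0.86521292] [-0.77523852  0.96117456 -0.04107116]
```

Emit:
{"method": "move_arm", "body": {
  "motion": [
    {"rotation": [0, 0, 0], "travel": [-0.0004, 0.0006, 0], "jaw": 0.1},
    {"rotation": [0, 0, 0], "travel": [0, 0, 0.001], "jaw": 0.1},
    {"rotation": [0, 0, 0], "travel": [0, 0, 0], "jaw": 0.1},
    {"rotation": [0, 0, 0], "travel": [0, 0, 0], "jaw": 0.1}
  ]
}}

```text
clock: 20.67
ee_pos: [0.5295, 0.1299, 0.0747]
tcp_rot: [-3.059, 0.714, -0.0]
force: [-1.3, -0.7, -0.5]
width: 0.32
gripper_force: 60.3
```

```bash
python3 - <<'E'
from h import *
s=observe();print(s['ee_pos'],s['tcp_rot'],s['force'],s['ft_torque'])
E
```

```text
[0.52949929 0.12986874 0.07469925] [-3.05895099e+00  7.14352225e-01 -4.30407876e-04] [-1.34206068 -0.6580226  -0.50970847] [-0.18306588  0.3749402   0.04203137]
```

It is sliding in, deeper with less force. I'll carry on gently.

Emit:
{"method": "move_arm", "body": {
  "motion": [
    {"rotation": [0, 0, 0], "travel": [-0.0002, 0.0002, 0.001], "jaw": 0.1},
    {"rotation": [0, 0, 0], "travel": [0, 0, 0.001], "jaw": 0.1},
    {"rotation": [0, 0, 0], "travel": [0, 0, 0.001], "jaw": 0.1},
    {"rotation": [0, 0, 0], "travel": [0, 0, 0], "jaw": 0.1}
  ]
}}

```text
clock: 21.0
ee_pos: [0.5292, 0.1297, 0.0716]
tcp_rot: [-3.059, 0.714, -0.0]
force: [0.2, -0.2, -1.9]
width: 0.325
gripper_force: 60.2
```

```bash
python3 - <<'E'
from h import *
s=observe();print(s['ee_pos'],s['tcp_rot'],s['force'],s['ft_torque'])
E
```

```text
[0.52924209 0.12969027 0.07156222] [-3.05901521e+00  7.14474359e-01 -4.04590300e-04] [ 0.20124983 -0.20124532 -1.93001816] [-0.03327903  0.01396604 -0.01183054]
```

Emit:
{"method": "move_arm", "body": {
  "motion": [
    {"rotation": [0, 0, 0], "travel": [0, 0, 0.001], "jaw": 0.1},
    {"rotation": [0, 0, 0], "travel": [0, 0, 0.001], "jaw": 0.1},
    {"rotation": [0, 0, 0.08], "travel": [0, 0, 0], "jaw": 0.1},
    {"rotation": [0, 0, 0.08], "travel": [0, 0, 0], "jaw": 0.1},
    {"rotation": [0, 0, 0.08], "travel": [0, 0, 0], "jaw": 0.1},
    {"rotation": [0, 0, 0.08], "travel": [0, 0, 0], "jaw": 0.1},
    {"rotation": [0, 0, 0.08], "travel": [0, 0, 0], "jaw": 0.1},
    {"rotation": [0, 0, 0], "travel": [0, 0, 0], "jaw": 0.1}
  ]
}}

```text
clock: 21.67
ee_pos: [0.529, 0.1292, 0.0696]
tcp_rot: [2.853, -1.313, -0.0]
force: [0.5, -1.7, -2.0]
width: 0.318
gripper_force: 60.1
```

```bash
python3 - <<'E'
from h import *
s=observe();print(s['ee_pos'],s['tcp_rot'],s['force'],s['ft_torque'],s['joint_positions'][5])
E
```

```text
[0.52900818 0.12920042 0.06955173] [ 2.85345510e+00 -1.31299661e+00 -1.78451036e-05] [ 0.47012272 -1.73601709 -2.01036745] [-0.7087142  -0.29668917  0.05445337] 0.10833445984201945
```

The key is seated and turning. The tip sits about 1.5 mm off the tool axis, so I'll turn about the tip.

Emit:
{"method": "move_arm", "body": {
  "motion": [
    {"rotation": [0, 0, 0.1], "travel": [0.0004, 0.0002, 0], "jaw": 0.1},
    {"rotation": [0, 0, 0.1], "travel": [0.00011, 0.00013, 0], "jaw": 0.1},
    {"rotation": [0, 0, 0.1], "travel": [0.00011, 0.00013, 0], "jaw": 0.1},
    {"rotation": [0, 0, 0.1], "travel": [0.00011, 0.00013, 0], "jaw": 0.1},
    {"rotation": [0, 0, 0.1], "travel": [0.00011, 0.00013, 0], "jaw": 0.1},
    {"rotation": [0, 0, 0.1], "travel": [0.00011, 0.00013, 0], "jaw": 0.1},
    {"rotation": [0, 0, 0], "travel": [0, 0, 0], "jaw": 0.1}
  ]
}}

```text
clock: 22.25
ee_pos: [0.5287, 0.1283, 0.0695]
tcp_rot: [2.34, -2.096, -0.0]
force: [-0.8, -0.9, -1.4]
width: 0.323
gripper_force: 60.0
```

```bash
python3 - <<'E'
from h import *
s=observe();print(s['ee_pos'],s['tcp_rot'],s['force'],s['ft_torque'],s['joint_positions'][5])
E
```

```text
[0.5286533  0.1282657  0.06954463] [ 2.33981262e+00 -2.09600725e+00 -2.34039737e-04] [-0.8225995  -0.87893627 -1.35444878] [-0.30415632 -0.02993979 -0.01452145] -0.48839505325734994
```

Emit:
{"method": "move_arm", "body": {
  "motion": [
    {"rotation": [0, 0, 0.1], "travel": [0.00011, 0.00013, 0], "jaw": 0.1},
    {"rotation": [0, 0, 0.1], "travel": [0.00011, 0.00013, 0], "jaw": 0.1},
    {"rotation": [0, 0, 0.1], "travel": [0.00011, 0.00013, 0], "jaw": 0.1},
    {"rotation": [0, 0, 0.1], "travel": [0.00011, 0.00013, 0], "jaw": 0.1},
    {"rotation": [0, 0, 0.1], "travel": [0.00011, 0.00013, 0], "jaw": 0.1},
    {"rotation": [0, 0, 0.1], "travel": [0.00011, 0.00013, 0], "jaw": 0.1},
    {"rotation": [0, 0, 0.1], "travel": [0.00011, 0.00013, 0], "jaw": 0.1},
    {"rotation": [0, 0, 0], "travel": [0, 0, 0], "jaw": 0.1}
  ]
}}

```text
clock: 22.92
ee_pos: [0.5277, 0.1277, 0.0696]
tcp_rot: [1.483, -2.77, -0.0]
force: [-0.1, -0.9, -3.4]
width: 0.322
gripper_force: 59.9
```

```bash
python3 - <<'E'
from h import *
s=observe();print(s['ee_pos'],s['tcp_rot'],s['force'],s['ft_torque'],s['joint_positions'][5])
E
```

```text
[0.52768007 0.12774858 0.06956096] [ 1.48268237e+00 -2.76950624e+00 -7.53895033e-05] [-0.14441136 -0.93229046 -3.42621281] [-0.17977717 -0.16761869 -0.01557324] -1.1862049064400084
```

Emit:
{"method": "move_arm", "body": {
  "motion": [
    {"rotation": [0, 0, 0.1], "travel": [0.00011, 0.00013, 0], "jaw": 0.1},
    {"rotation": [0, 0, 0.1], "travel": [0.00011, 0.00013, 0], "jaw": 0.1},
    {"rotation": [0, 0, 0.1], "travel": [0.00011, 0.00013, 0], "jaw": 0.1},
    {"rotation": [0, 0, 0.1], "travel": [0.00011, 0.00013, 0], "jaw": 0.1},
    {"rotation": [0, 0, 0.1], "travel": [0.00011, 0.00013, 0], "jaw": 0.1},
    {"rotation": [0, 0, 0.05], "travel": [0, 0, 0], "jaw": 0.1},
    {"rotation": [0, 0, 0], "travel": [0, 0, 0], "jaw": 0.1}
  ]
}}

```text
clock: 23.5
ee_pos: [0.5267, 0.1279, 0.0696]
tcp_rot: [0.681, -3.067, -0.0]
force: [-1.1, -0.3, -2.5]
width: 0.318
gripper_force: 60.0
```

```bash
python3 - <<'E'
from h import *
s=observe();print(s['ee_pos'],s['tcp_rot'],s['force'],s['ft_torque'],s['joint_positions'][5],s['tau'][5])
E
```

```text
[0.52673554 0.12786722 0.06958827] [ 6.80795853e-01 -3.06660562e+00 -1.07772580e-04] [-1.11280043 -0.3363215  -2.50267731] [-0.03656589  0.25889454  0.04545692] -1.7333872084593085 -1.221930831670761
```

Emit:
{"method": "move_arm", "body": {
  "motion": [
    {"rotation": [0, 0, 0.04], "travel": [0, 0, 0], "jaw": 0.1},
    {"rotation": [0, 0, 0.04], "travel": [0, 0, 0], "jaw": 0.1},
    {"rotation": [0, 0, 0.04], "travel": [0, 0, 0], "jaw": 0.1},
    {"rotation": [0, 0, 0], "travel": [0, 0, 0], "jaw": 0.1}
  ]
}}

```text
clock: 23.83
ee_pos: [0.5266, 0.1279, 0.0696]
tcp_rot: [0.496, -3.102, -0.0]
force: [-1.2, 0.5, -1.8]
width: 0.318
gripper_force: 60.1
```

```bash
python3 - <<'E'
from h import *
s=observe();print(s['ee_pos'],s['tcp_rot'],s['force'],s['ft_torque'],s['joint_positions'][5],s['tau'][5])
E
```

```text
[0.52661057 0.12791141 0.06958991] [ 4.96185904e-01 -3.10162537e+00 -1.82665028e-04] [-1.21337086  0.4996585  -1.77638246] [0.30467919 0.67539451 0.08408654] -1.8529998063536528 -0.8697177842259407
```

Emit:
{"method": "move_arm", "body": {
  "motion": [
    {"rotation": [0, 0, 0.04], "travel": [0, 0, 0], "jaw": 0.1},
    {"rotation": [0, 0, 0.04], "travel": [0, 0, 0], "jaw": 0.1},
    {"rotation": [0, 0, 0], "travel": [0, 0, 0], "jaw": 0.1}
  ]
}}

```text
clock: 24.08
ee_pos: [0.5266, 0.128, 0.0696]
tcp_rot: [0.371, -3.119, -0.0]
force: [-2.2, 1.9, -2.4]
width: 0.319
gripper_force: 60.2
```

```bash
python3 - <<'E'
from h import *
s=observe();print(s['ee_pos'],s['tcp_rot'],s['force'],s['ft_torque'],s['joint_positions'][5],s['tau'][5])
E
```

```text
[0.52656514 0.12795753 0.06958922] [ 3.70513928e-01 -3.11911217e+00 -2.32342938e-04] [-2.22612745  1.88933825 -2.42551434] [0.58966987 1.0392934  0.14886658] -1.93382423436513 -0.8625490218400955
```

Emit:
{"method": "move_arm", "body": {
  "motion": [
    {"rotation": [0, 0, 0.04], "travel": [0, 0, 0], "jaw": 0.1},
    {"rotation": [0, 0, 0.04], "travel": [0, 0, 0], "jaw": 0.1},
    {"rotation": [0, 0, 0], "travel": [0, 0, 0], "jaw": 0.1}
  ]
}}

```text
clock: 24.33
ee_pos: [0.5265, 0.128, 0.0696]
tcp_rot: [0.245, -3.131, -0.0]
force: [-4.3, 1.0, -1.4]
width: 0.316
gripper_force: 60.3
```

```bash
python3 - <<'E'
from h import *
s=observe();print(s['ee_pos'],s['tcp_rot'],s['force'],s['ft_torque'],s['joint_positions'][5],s['tau'][5])
E
```

```text
[0.52650031 0.12799375 0.06957407] [ 2.44846596e-01 -3.13138245e+00 -2.13442879e-04] [-4.27631454  0.96504118 -1.36028181] [0.98705528 1.39675314 0.21737219] -2.0142601616121536 -0.9583055600523949
```

Emit:
{"method": "move_arm", "body": {
  "motion": [
    {"rotation": [0, 0, 0.04], "travel": [0, 0, 0], "jaw": 0.1},
    {"rotation": [0, 0, 0.04], "travel": [0, 0, 0], "jaw": 0.1},
    {"rotation": [0, 0, 0], "travel": [0, 0, 0], "jaw": 0.1},
    {"rotation": [0, 0, 0], "travel": [0, 0, 0], "jaw": 0.1},
    {"rotation": [0, 0, 0], "travel": [0, 0, 0], "jaw": 0.1}
  ]
}}

```text
clock: 24.75
ee_pos: [0.5264, 0.128, 0.0696]
tcp_rot: [0.122, -3.138, -0.0]
force: [-5.1, 3.5, -1.0]
width: 0.321
gripper_force: 60.5
```

```bash
python3 - <<'E'
from h import *
s=observe();print(s['ee_pos'],s['tcp_rot'],s['force'],s['ft_torque'],s['joint_positions'][5],s['tau'][5])
E
```

```text
[0.52643923 0.12798766 0.06957306] [ 1.21767374e-01 -3.13849262e+00 -1.54189484e-04] [-5.12162106  3.46590204 -0.97458088] [1.25340642 1.89104604 0.41028306] -2.0927679528195164 -0.4230681248009205
```

Emit:
{"method": "move_arm", "body": {
  "motion": [
    {"rotation": [0, 0, -0.05], "travel": [0, 0, 0], "jaw": 0.1},
    {"rotation": [0, 0, -0.05], "travel": [0, 0, 0], "jaw": 0.1},
    {"rotation": [0, 0, -0.05], "travel": [0, 0, 0], "jaw": 0.1},
    {"rotation": [0, 0, 0], "travel": [0, 0, 0], "jaw": 0.1}
  ]
}}

```text
clock: 25.08
ee_pos: [0.5267, 0.1279, 0.0696]
tcp_rot: [0.358, -3.121, -0.0]
force: [-3.8, 2.0, -1.5]
width: 0.322
gripper_force: 60.3
```

```bash
python3 - <<'E'
from h import *
s=observe();print(s['ee_pos'],s['tcp_rot'],s['force'],s['ft_torque'],s['joint_positions'][5],s['tau'][5])
E
```

```text
[0.52665038 0.12788029 0.06956806] [ 3.57989197e-01 -3.12066824e+00 -2.16503979e-04] [-3.7989968   1.96494917 -1.47193402] [1.07418437 1.44290463 0.04331532] -1.9417280473709226 0.7814306393265724
```

The stop is reached: the turning moment rose to 0.41 N m. I'll relieve the side load, then release.

Emit:
{"method": "move_arm", "body": {
  "motion": [
    {"rotation": [0, 0, 0], "travel": [0.0005, 0.0005, 0], "jaw": 0.1},
    {"rotation": [0, 0, 0], "travel": [0, 0, 0], "jaw": 0.1},
    {"rotation": [0, 0, 0], "travel": [0, 0, 0], "jaw": 0.4},
    {"rotation": [0, 0, 0], "travel": [0, 0, 0], "jaw": 0.5},
    {"rotation": [0, 0, 0], "travel": [0, 0, 0], "jaw": 0.7},
    {"rotation": [0, 0, 0], "travel": [0, 0, 0], "jaw": 0.9},
    {"rotation": [0, 0, 0], "travel": [0, 0, 0], "jaw": 0.9},
    {"rotation": [0, 0, 0], "travel": [0, 0, 0], "jaw": 0.9}
  ]
}}

```text
clock: 25.75
ee_pos: [0.5265, 0.1283, 0.0699]
tcp_rot: [-0.349, 3.122, 0.0]
force: [-0.3, 0.2, -0.1]
width: 0.901
gripper_force: 0.0
```

Emit:
{"method": "move_arm", "body": {
  "motion": [
    {"rotation": [0, 0, 0], "travel": [0, 0, -0.01], "jaw": 0.9},
    {"rotation": [0, 0, 0], "travel": [0, 0, -0.015], "jaw": 0.9},
    {"rotation": [0, 0, 0], "travel": [0, 0, -0.02], "jaw": 0.9},
    {"rotation": [0, 0, 0], "travel": [0, 0, -0.02], "jaw": 0.9},
    {"rotation": [0, 0, 0], "travel": [0, 0, -0.02], "jaw": 0.9},
    {"rotation": [0, 0, 0], "travel": [0, 0, -0.015], "jaw": 0.9},
    {"rotation": [0, 0, 0], "travel": [0, 0, 0], "jaw": 0.9},
    {"rotation": [0, 0, 0], "travel": [0, 0, 0], "jaw": 0.9}
  ]
}}

```text
clock: 26.42
ee_pos: [0.5268, 0.1285, 0.1712]
tcp_rot: [-0.349, 3.12, 0.002]
force: [-0.3, -0.5, -0.5]
width: 0.898
gripper_force: 0.0
```

```bash
python3 - <<'E'
from h import *
s=observe();print(s['ee_pos'],s['tcp_rot'],s['force'],s['width'])
a=capture('wrist'); b=capture('side')[150:250,245:365]
b=cv2.resize(b,(400,333),interpolation=cv2.INTER_CUBIC); a=cv2.resize(a,(400,300))
cv2.imwrite('pics/end.png',np.vstack([np.pad(a,((0,0),(0,0),(0,0))),b])[:600] if 0 else np.hstack([a,b[:300]]))
E
```

```text
[0.52681632 0.12852567 0.17124575] [-3.48706479e-01  3.11971369e+00  1.95723391e-03] [-0.34825076 -0.46584388 -0.48816923] 0.8979389632561121
```

View pics/end.png

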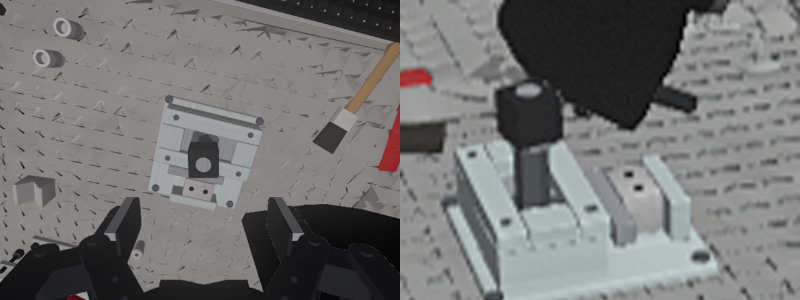

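The picture shows the key standing upright in the slot: its handle is at about (204,160) on the left and (528,115) on the right. The steel block is up against the fence, and the gripper is clear of everything.

```bash
python3 -c "
from cell import *
print(close_job())"
```

```text
the job is handed in; nothing more can be done
None
```

I've handed the job in: the key dropped into the socket, I turned the screw clockwise to its stop, and the key is left standing upright with the gripper clear. The hand-in returned no verdict.

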